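# Seat the vial rack on the reader dock's hidden pins

### The job

The vial rack lies in the reader dock, still riding on top of the dock's hidden locating pins. Slide it along the channel towards the reader head, without lifting it out, until it drops onto the pins; then press it down until it is fully home against the springs, and finish while still holding it pressed down. Leave the other things on the bench where they stand.

Things in the scene. Friction and masses are not known exactly. Their poses are not given: they have to be found in the camera images.
- rack: the vial rack: flat grey plastic plate 190 (x) x 80 (y) x 20 mm, a grip bar across its middle, four capped vials at each end (21 mm across, tops 46 mm above the underside, centres x = +-56 and +-80, y = +-24 mm). Origin: centre of its underside; z up; +x: the way it must slide, to the reader head. 0.25 to 0.4 kg, loose. Starts level on the pin tops, underside 24 mm above the table
- grip_top (a point): centre of the top face of the rack's grip bar, 65 mm above the rack's underside, over the rack's origin; axes as the rack's. The bar is 16 mm thick along the rack's x, 56 mm wide along its y, and stands 45 mm above the plate
- rack_front (a point): middle of the rack's leading (+x) end, at its underside, 95 mm from the rack's origin. The rack starts 18 to 45 mm short of where its blind holes (2 mm clearance all round) meet the three hidden pins; how far cannot be seen. There it drops 7 mm by its own weight if nothing holds it up (underside 17 mm above the table) and the pins stop it from sliding farther
- dock: the reader dock, fixed: white base 350 x 107 x 10 mm (x = -165 to +185 mm) with guide walls 83 mm apart (tops 36 mm above the table) forming the rack's channel, closed at +x by the reader head, a white box 72 mm tall with its near face at x = 125 mm. Origin on the table on the centreline; +x along the channel to the head. The seated rack's origin is at x = -14 to +14 mm
- platform (a joint): how far the sprung platform hidden under the rack is pressed down, in m: 0 up, 0.005 fully down. It carries the dropped rack's weight without moving; a push of some 8 to 10 N on the rack takes it fully down (rack underside then 12 mm above the table), where it stops hard; it springs back when let go
- wash_bottle: bystander: white plastic bottle, 64 mm across, 150 mm tall, upright; origin at the centre of its underside
- carton: bystander: cardboard carton 120 x 75 x 55 mm; origin at the centre of its underside
- jar: bystander: small clear jar, 56 mm across, 65 mm tall; origin at the centre of its underside

How it is judged (in metres and radians):
At the end, for the whole second after the job is handed in: the rack sits level on the pins (within 0.03 rad), in line with the channel, its underside less than 14.5 mm above the table, the sprung platform is pressed down more than 4 of its 5 mm, all is still, and the robot is still pressing on the rack with more than 3 N (z of rack in the frame of dock below 0.0145 m and angle between rack's own z axis and vertical below 0.03 rad and angle between the x axis of rack and the x axis of dock, either way round below 0.06 rad and value of joint platform above 0.004 m and linear speed of rack below 0.02 m/s and contact force between any of the fingers, the arm and rack above 3 N); the arm keeps its last pose, push and grip.
It fails at once if the rack is lifted out of the dock (z of rack in the frame of dock above 0.045 m).
It fails at once if another thing on the bench is shoved away or knocked over (distance of any of wash_bottle, carton, jar from where it was at the start of the episode above 0.03 m or angle between any of wash_bottle, jar's own z axis and vertical above 0.5 rad).
It also fails if it takes over 38 s, if anything falls off the work surface, if the arm or the gripper's body presses on something with over 40 N, if the wrist force passes 120 N, or if a joint passes its speed limit or range.

### The arm

A 6-joint arm with a two-finger parallel gripper is mounted at the origin on the work surface. World frame = base frame: x ahead of the robot, y to its left, z up, the work surface at z = 0. Lengths are in m, angles in degrees, forces in N, time in s.
With the tool pointing down it reaches from about 0.4 to 0.825 m from the base axis. Payload 7 kg.
Tool frame: the origin (TCP) lies between the finger pads; the fingertips stand 19 mm ahead of it and the grasp point (between the pads) is the TCP; x points along the fingers, y is the direction in which the jaws open and shut, and the axes are right-handed (so a half turn about x gives the same grasp; the last joint's range is limited). The gripper opens to 88 mm and grips with 3 to 60 N. Pads are 19 mm wide; open, the fingers measure 130 mm over their backs; the gripper's body (78 mm by 193 mm) begins 47 mm behind the grasp point.
Start: joints at [-52.076, 20.546, 0.682, 0, -70.136, -16.507], TCP at [0.246, -0.628, 0.246] pointing down, gripper open.
Joint ranges: [-176.03, 176.03], [-82.01, 121.73], [-58.28, 71.71], [-173.87, 95.51], [-174.79, -0.11], [-173.66, 173.66]. Speed limits (degrees/s): [136.94, 136.94, 172.46, 180, 180, 180].

### API

Orientations are given as [roll, pitch, yaw] about the fixed x, y, z axes, in that order (R = Rz(yaw) Ry(pitch) Rx(roll)).
In Python, from plant import r gives the robot as it stands.
- The arm moves only by the tool send_rows, never from a script. Its argument "plan" is a list of rows, each a list of 2 entries, a list of its own where there are three numbers: the shift along the tool's x, y, z scaled (see below), then the turn, a rotation vector about the tool's x, y, z scaled (see below). A call has exactly 5 rows; each row is the pose to reach, as a shift and turn from the pose measured when the call began, along the tool's axes at that moment; what a row does not reach only later rows make up. The controller multiplies each number of a shift by 0.15 m and each number of a turn by pi/4 rad. A row lasts 1/10 s, in which the tool goes at most 50 mm and 8.59 degrees, less where a joint would pass 70% of its speed; a pose out of reach is approached as far as the arm can. A call with a number of a shift or a turn outside -1 to 1 is refused whole. A call with a gripper value outside its range is refused whole. "jaw" is the opening, from -1 (shut) to 1 (fully open), so that 0 is half open, set as the call begins (left out, the last holds). The fingers move at their own pace and stop on an object; "force" is the grip in N (left out, the last holds). Time passes only in rows, so rows that repeat a pose let the fingers close, or fill a call up. It gives the time, the measured TCP pose, the force and the opening at its end, in the units of the state.
- r.get_state(): the state, without advancing time (a new reading comes with each control period).
- r.capture(name): name is "scene" or "side" or "wrist"; returns a dict with "color" (400x640x3 uint8, red, green, blue), "range_z" (400x640 float32, m along the optical axis (not along the pixel's ray), 0 where there is no reading), "mtx" (3x3 intrinsics, pixels), "pose" (4x4, takes a point from camera to world coordinates). Camera axes: x right, y down, z forward; pixel columns grow to the right and rows downward; lengths in m; the calibration is good to about 2 mm. A picture is of the moment at which its call begins.
- r.close_job(): hands the job in, once; it reports no verdict.
Trained networks look in a picture, given as the dict that the camera call returned (one of the last four; its "shot" number tells which), for a name from the list of things; names that differ only in an ending like _2 or _b are one class to them, and where a whole thing is asked for, a point or a joint stands for the part that bears it (a point fixed in the world has none). Each returns a list of dicts, best first, with "score" (0 to 1); they miss things now and then, are a little off and sometimes report something else, mostly with a low value. They report only what shows in the picture. A call takes as long as a camera call.
- r.find_in(picture, target): "uv" ([column, row] in pixels, amid what is visible of it).
- r.trace(picture, target): "mask" (400x640 bool, what is visible of it) and "uv" ([column, row] in pixels, amid what is visible of it).
The state is a dict: "time_s": time; "joints": joint angles; "qd": joint speeds; "joint_torque": joint torques, N m; "tcp_pos": TCP position; "eef_rot": TCP orientation; "contact_force": force on the tool from outside, world axes, zero at the start; "moment": the same for the moment, N m; "gripper_width": finger opening in m.
Only numpy, scipy, OpenCV 4.12 (cv2) and the standard library are available. Lean on these libraries where they do the work, as an engineer would, in place of code of your own. Each camera call takes 0.05 s, during which the arm holds its last target. There are 200 camera calls.

## Working session

There is one attempt and no reset: what is moved stays moved. The work goes in short steps, Python scripts to look and compute and a tool call to move; the robot and the scene stay as the last step left them, time stands still between calls to the robot, and variables do not carry over. Pictures are saved under pics/ and viewed, about 8 in all and at most 12, crops included, and the job is handed in when it is done.

Besides the shell and the picture viewer there is one more tool, called after "Emit:" in YAML: its name, and indented under it one key for each argument. send_rows: Moves the arm, as the interface text tells. Its arguments: {"type":"object","properties":{"plan":{"type":"array"},"jaw":{"type":"number"},"force":{"type":"number"}},"required":["plan"]}

```bash
mkdir -p pics; ls; cat > h.py <<'E'
import numpy as np, cv2
from plant import r
def pts(c,mask):
    v,u=np.nonzero(mask&(c["range_z"]>0)); z=c["range_z"][v,u]; K=c["mtx"]
    p=np.c_[(u-K[0,2])/K[0,0]*z,(v-K[1,2])/K[1,1]*z,z]
    T=c["pose"]; return p@T[:3,:3].T+T[:3,3]
E
python3 - <<'E'
from h import *
s=r.get_state(); print(s)
ims=[]
for n in ["scene","side"]:
    c=r.capture(n); ims.append(c["color"])
    for t in ["rack","grip_top","dock","wash_bottle","carton","jar"]:
        o=r.trace(c,t)
        for d in o[:2]:
            p=pts(c,d["mask"]); print(n,t,round(d["score"],2),np.round(d["uv"]),len(p),np.round(np.median(p,0),3) if len(p) else '',np.round(np.percentile(p,[2,98],axis=0),3).tolist() if len(p) else '')
        if t in("rack","dock") and o:
            p=pts(c,o[0]["mask"]); np.save(f"{n}_{t}.npy",p)
im=np.hstack(ims); im=cv2.resize(im,(800,250)); cv2.imwrite("pics/a.png",np.vstack([cv2.resize(ims[0],(480,300)),cv2.resize(ims[1],(480,300))])[:,:,::-1])
E
```

```text
pics
{'time_s': 0.0, 'joints': array([-5.20763171e+01,  2.05919853e+01,  6.34441072e-01, -1.78906756e-02,
       -7.01356404e+01, -1.65068646e+01]), 'qd': array([ 0.01469674, -0.04939318,  0.016307  , -0.08863773, -0.01454161,
       -0.06635537]), 'joint_torque': array([-7.79694947e-04, -5.82713628e+01,  2.93061000e+01,  6.99689358e+00,
        6.90556102e-03, -1.58776083e-04]), 'tcp_pos': array([ 0.24628154, -0.62798851,  0.24462853]), 'eef_rot': array([ 96.27735806,  89.90530928, 117.68808351]), 'contact_force': array([ 0.45664401, -0.14139616,  0.55271643]), 'moment': array([ 0.02174018, -0.01953005,  0.00332493]), 'gripper_width': 0.08785961091046231}
scene rack 0.92 [299. 201.] 1538 [0.549 0.035 0.048] [[0.471, -0.048, 0.014], [0.604, 0.13, 0.09]]
scene grip_top 0.79 [302. 200.] 1435 [0.549 0.034 0.048] [[0.482, -0.047, 0.032], [0.603, 0.127, 0.09]]
scene dock 0.94 [323. 208.] 2426 [0.582 0.071 0.03 ] [[0.453, -0.108, 0.006], [0.656, 0.215, 0.076]]
scene wash_bottle 0.68 [198. 298.] 1443 [ 0.626 -0.427  0.083] [[0.562, -0.447, 0.002], [0.642, -0.39, 0.152]]
scene carton 0.9 [359. 142.] 910 [0.504 0.432 0.046] [[0.431, 0.413, 0.002], [0.555, 0.499, 0.06]]
side rack 0.65 [349. 215.] 1389 [0.541 0.056 0.047] [[0.482, -0.039, 0.031], [0.598, 0.139, 0.09]]
side grip_top 0.57 [349. 218.] 1396 [0.541 0.057 0.047] [[0.482, -0.039, 0.032], [0.601, 0.14, 0.09]]
side dock 0.86 [336. 246.] 2124 [0.569 0.174 0.037] [[0.451, -0.103, -0.0], [0.649, 0.241, 0.077]]
side wash_bottle 0.74 [342. 110.] 522 [ 0.603 -0.396  0.079] [[0.577, -0.568, 0.001], [0.634, -0.383, 0.152]]
side carton 0.62 [360. 344.] 1693 [0.49  0.467 0.054] [[0.434, 0.419, 0.006], [0.548, 0.498, 0.059]]
side jar 0.91 [274. 181.] 315 [ 0.784 -0.066  0.046] [[0.76, -0.098, 0.005], [0.81, -0.053, 0.069]]
```

View pics/a.png

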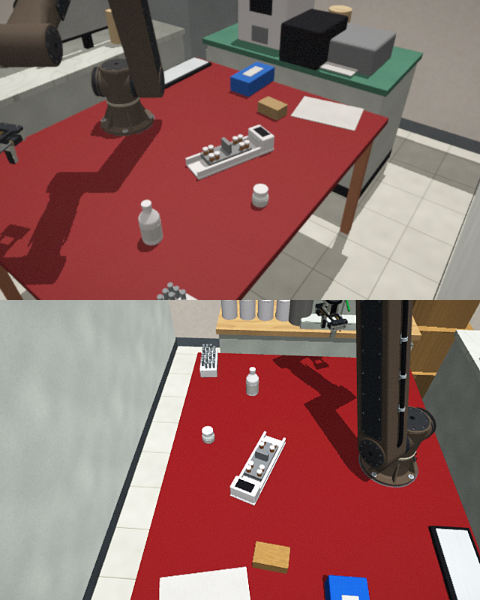

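The dock runs roughly along +y, with the reader head at the far end (side view around pixel 243,490). The bystanders stand clear of it. Next I'll fit the axis and the grip bar.

```bash
python3 - <<'E'
from h import *
P=np.vstack([np.load(f"{n}_{t}.npy") for n in("scene","side") for t in("dock","rack")])
P=P[(P[:,0]>.4)&(P[:,0]<.7)&(abs(P[:,1])<.3)]
d=P[(P[:,2]>.003)&(P[:,2]<.095)]
print("rect",cv2.minAreaRect((d[:,:2]*1000).astype(np.float32)))
h=d[(d[:,2]>.064)&(d[:,2]<.08)&(d[:,1]>.13)]; print("head",cv2.minAreaRect((h[:,:2]*1000).astype(np.float32)),len(h))
g=d[(d[:,2]>.08)]; print("bar",cv2.minAreaRect((g[:,:2]*1000).astype(np.float32)),g.mean(0),len(g))
for n in("scene","side"):
    q=np.load(f"{n}_rack.npy"); q=q[q[:,2]>.08]; print(n,q.mean(0),np.median(q,0),len(q),np.percentile(q[:,2],[50,95]))
w=d[(d[:,2]>.030)&(d[:,2]<.039)]; np.save("w.npy",w)
# wall direction: best angle by sharpness of projection
best=[]
for a in np.arange(40,120,.5):
    n=np.array([-np.sin(np.radians(a)),np.cos(np.radians(a))]); x=w[:,:2]@n
    H,_=np.histogram(x,np.arange(x.min(),x.max()+.003,.003)); best.append(((H**2).sum(),a))
print(sorted(best)[-5:])
E
```

```text
rect ((521.6627807617188, 71.14778137207031), (360.42669677734375, 179.12110900878906), 69.37068176269531)
head ((592.168701171875, 173.44775390625), (117.24918365478516, 113.25605010986328), 71.1402587890625) 1090
bar ((570.9744262695312, 111.8757553100586), (168.5696563720703, 61.51728820800781), 67.84619903564453) [0.54395537 0.04643145 0.08799724] 199
scene [0.54669556 0.04240308 0.08834903] [0.54729866 0.04218325 0.08866778] 94 [0.08866778 0.09315608]
side [0.53937713 0.04623151 0.08787106] [0.53915592 0.04603105 0.08837899] 100 [0.08837899 0.0922888 ]
[(np.int64(84002), np.float64(70.5)), (np.int64(86296), np.float64(68.5)), (np.int64(89602), np.float64(69.0)), (np.int64(90160), np.float64(70.0)), (np.int64(93214), np.float64(69.5))]
```

```bash
cat >> h.py <<'E'
from scipy.spatial.transform import Rotation as Ro
YAW=69.4
def go(pos,yaw=YAW):
    s=r.get_state(); R=Ro.from_euler("xyz",s["eef_rot"],degrees=True); M=R.as_matrix()
    best=None
    for k in (0,180):
        a=np.radians(yaw+k); y=np.array([np.cos(a),np.sin(a),0]); x=np.array([0,0,-1.]); G=np.c_[x,y,np.cross(x,y)]
        v=(R.inv()*Ro.from_matrix(G)).as_rotvec()
        if best is None or np.linalg.norm(v)<np.linalg.norm(best): best=v
    d=M.T@(np.array(pos)-s["tcp_pos"])
    print("t",round(s["time_s"],2),"pos",s["tcp_pos"].round(4),"F",s["contact_force"].round(1),"w",round(s["gripper_width"],4))
    print("shift",(d/.15).round(3),"turn",(best/(np.pi/4)).round(3)); print("tool axes",M.round(3).tolist())
E
python3 -c "
from h import *
go([.543,.044,.24])"
```

```text
t 0.7 pos [ 0.2464 -0.6284  0.2456] F [ 0.1 -0.2  0.1] w 0.0877
shift [0.037 3.451 3.477] turn [ 0.934 -0.     0.   ]
tool axes [[-0.0, -0.365, 0.931], [-0.0, 0.931, 0.365], [-1.0, 0.0, -0.0]]
```

Emit:
send_rows:
  plan:
    - [[0, 0.2, 0.2], [0, 0, 0]]
    - [[0, 0.4, 0.4], [0, 0, 0]]
    - [[0, 0.6, 0.6], [0, 0, 0]]
    - [[0, 0.8, 0.8], [0, 0, 0]]
    - [[0, 1, 1], [0, 0, 0]]
  jaw: 0.0
  force: 20

```text
time_s: 1.2
tcp_pos: [0.3317, -0.4325, 0.2458]
eef_rot: [-56.9, 90.0, -35.5]
contact_force: [1.3, -0.4, 0.7]
gripper_width: 0.0531
```

Emit:
send_rows:
  plan:
    - [[0, 0.2, 0.2], [0, 0, 0]]
    - [[0, 0.4, 0.4], [0, 0, 0]]
    - [[0, 0.6, 0.6], [0, 0, 0]]
    - [[0, 0.8, 0.8], [0, 0, 0]]
    - [[0, 1, 1], [0, 0, 0]]

```text
time_s: 1.7
tcp_pos: [0.417, -0.2365, 0.2461]
eef_rot: [-40.6, 89.9, -19.2]
contact_force: [0.6, -0.9, 0.1]
gripper_width: 0.0439
```

Emit:
send_rows:
  plan:
    - [[0, 0.2, 0.2], [0.19, 0, 0]]
    - [[0, 0.4, 0.4], [0.38, 0, 0]]
    - [[0, 0.6, 0.6], [0.57, 0, 0]]
    - [[0, 0.8, 0.8], [0.76, 0, 0]]
    - [[0, 1, 1], [0.93, 0, 0]]

```text
time_s: 2.2
tcp_pos: [0.5018, -0.0419, 0.2467]
eef_rot: [13.0, 89.9, -5.2]
contact_force: [0.7, -1.2, 0.6]
gripper_width: 0.0443
```

```bash
python3 -c "
from h import *
go([.535,.023,.24])"
```

```text
t 2.2 pos [ 0.5018 -0.0419  0.2467] F [ 0.7 -1.2  0.6] w 0.0443
shift [0.045 0.48  0.075] turn [ 0.052  0.003 -0.001]
tool axes [[0.003, 0.313, 0.95], [-0.0, 0.95, -0.313], [-1.0, 0.001, 0.002]]
```

Emit:
send_rows:
  plan:
    - [[0, 0.2, 0.03], [0.05, 0, 0]]
    - [[0, 0.4, 0.07], [0.05, 0, 0]]
    - [[0, 0.48, 0.075], [0.05, 0, 0]]
    - [[0, 0.48, 0.075], [0.05, 0, 0]]
    - [[0, 0.48, 0.075], [0.05, 0, 0]]

```text
time_s: 2.7
tcp_pos: [0.5346, 0.0226, 0.2466]
eef_rot: [9.4, 89.9, -11.1]
contact_force: [-0.2, 0.0, 0.4]
gripper_width: 0.044
```

```bash
cat > m.py <<'E'
from h import *
import sys
c=r.capture("wrist"); cv2.imwrite("pics/"+sys.argv[1],c["color"][:,:,::-1])
o=r.trace(c,"rack")
p=pts(c,np.ones((400,640),bool)); 
p=p[(p[:,0]>.4)&(p[:,0]<.7)&(p[:,1]>-.12)&(p[:,1]<.25)&(p[:,2]<.12)]
for d in o[:1]: print("rack",d["score"],d["uv"],np.median(pts(c,d["mask"]),0))
zz=np.histogram(p[:,2],np.arange(0,.12,.005)); print(zz[0])
g=p[(p[:,2]>.083)&(p[:,2]<.1)]
print("bar",cv2.minAreaRect((g[:,:2]*1000).astype(np.float32)),g.mean(0),np.median(g,0),len(g))
w=p[(p[:,2]>.032)&(p[:,2]<.040)]
for src in (w,):
  best=[]
  for a in np.arange(55,85,.25):
    n=np.array([-np.sin(np.radians(a)),np.cos(np.radians(a))]); x=src[:,:2]@n
    H,_=np.histogram(x,np.arange(x.min(),x.max()+.002,.002)); best.append(((H**2.).sum(),a))
  a=max(best)[1]; print("angle",a,[b[1] for b in sorted(best)[-4:]])
a=np.radians(YAW); R=np.array([[np.cos(a),np.sin(a)],[-np.sin(a),np.cos(a)]])
print("bar in dock axes",np.percentile(g[:,:2]@R.T,[2,50,98],axis=0).round(4).tolist())
hd=p[(p[:,2]>.066)&(p[:,2]<.078)]; q=hd[:,:2]@R.T; print("head",np.percentile(q,[2,98],axis=0).round(4).tolist(),len(hd))
q=w[:,:2]@R.T; print("walls y",np.percentile(q[:,1],[2,25,50,75,98]).round(4))
go([.543,.044,.24])
E
python3 m.py b.png
```

```text
rack 0.8 [338.5, 179.6] [0.5356905  0.04718861 0.04395301]
[7789 3076 1039  176  253  357 1287 2397 6342  462  326  367  325 2233
 4336   25   26  696    8    0    0    0    0]
bar ((539.731689453125, 45.77437210083008), (15.98572826385498, 55.03403091430664), 69.31307983398438) [0.53877999 0.04596948 0.08826075] [0.53838986 0.04602376 0.08833377] 714
angle 69.5 [np.float64(70.0), np.float64(69.75), np.float64(69.25), np.float64(69.5)]
bar in dock axes [[0.2251, -0.5151], [0.2325, -0.4877], [0.2404, -0.4624]]
head [[0.1493, -0.5368], [0.4238, -0.4387]] 6498
walls y [-0.541  -0.5353 -0.4471 -0.4424 -0.4384]
t 2.8 pos [0.5346 0.0221 0.2469] F [-0.1 -1.6  0.1] w 0.044
shift [0.046 0.156 0.001] turn [ 0.001  0.003 -0.001]
tool axes [[0.002, 0.351, 0.936], [-0.0, 0.936, -0.351], [-1.0, 0.001, 0.002]]
```

View pics/b.png

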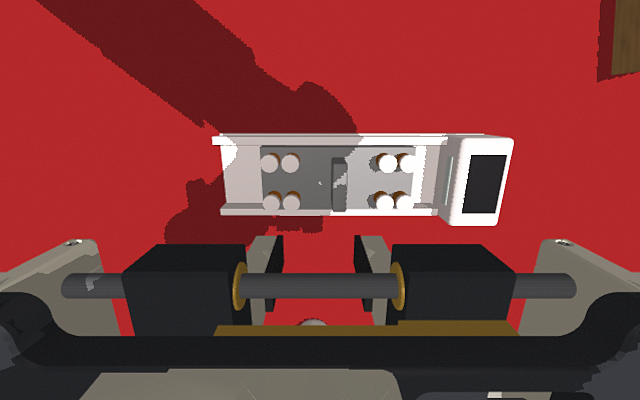

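The wrist view shows the bar at (340,185) and the head on the right (tool +y). I'll descend over the bar with the fingers partly open.

```bash
python3 -c "
from h import *
go([.5395,.0457,.075],69.45)"
```

```text
t 2.8 pos [0.5346 0.0221 0.2469] F [-0.1 -1.6  0.1] w 0.044
shift [ 1.146  0.158 -0.027] turn [ 0.     0.003 -0.001]
tool axes [[0.002, 0.351, 0.936], [-0.0, 0.936, -0.351], [-1.0, 0.001, 0.002]]
```

Emit:
send_rows:
  plan:
    - [[0, 0.158, -0.027], [0, 0, 0]]
    - [[0.2, 0.158, -0.027], [0, 0.003, 0]]
    - [[0.4, 0.158, -0.027], [0, 0.003, 0]]
    - [[0.6, 0.158, -0.027], [0, 0.003, 0]]
    - [[0.7, 0.158, -0.027], [0, 0.003, 0]]

```text
time_s: 3.3
tcp_pos: [0.5378, 0.0443, 0.1397]
eef_rot: [-158.6, 89.9, -179.2]
contact_force: [-0.1, -0.3, -0.3]
gripper_width: 0.0439
```

```bash
python3 -c "
from h import *
go([.5395,.0457,.075],69.45)"
```

```text
t 3.3 pos [0.5378 0.0443 0.1397] F [-0.1 -0.3 -0.3] w 0.0439
shift [0.431 0.013 0.008] turn [-0.002 -0.003  0.001]
tool axes [[-0.002, 0.353, 0.936], [-0.0, 0.936, -0.353], [-1.0, -0.001, -0.002]]
```

Emit:
send_rows:
  plan:
    - [[0.1, 0.013, 0.008], [0, 0, 0]]
    - [[0.2, 0.013, 0.008], [0, 0, 0]]
    - [[0.3, 0.013, 0.008], [0, 0, 0]]
    - [[0.4, 0.013, 0.008], [0, 0, 0]]
    - [[0.43, 0.013, 0.008], [0, 0, 0]]

```text
time_s: 3.8
tcp_pos: [0.5384, 0.0444, 0.0741]
eef_rot: [-148.9, 89.7, -169.6]
contact_force: [-0.1, 0.5, 0.8]
gripper_width: 0.044
```

Emit:
send_rows:
  plan:
    - [[0, 0, 0], [0, 0, 0]]
    - [[0, 0, 0], [0, 0, 0]]
    - [[0, 0, 0], [0, 0, 0]]
    - [[0, 0, 0], [0, 0, 0]]
    - [[0, 0, 0], [0, 0, 0]]
  jaw: -0.5

```text
time_s: 4.3
tcp_pos: [0.5386, 0.0445, 0.0745]
eef_rot: [-152.4, 89.8, -173.1]
contact_force: [-0.3, -0.9, 0.8]
gripper_width: 0.0223
```

```bash
python3 m.py c.png
```

```text
rack 0.8 [321.6, 214.1] [0.51833152 0.05184059 0.04402386]
[13722  6718  1628   957  1012  1322  3754  6197 11345  1361  1470  1518
  1371  5429  6086   364   276  2300   222   168   243    79    85]
bar ((536.1655883789062, 41.79607391357422), (41.13018798828125, 55.96783447265625), 53.11060333251953) [0.53353313 0.04755491 0.08881198] [0.52948114 0.04786909 0.08831042] 2809
angle 69.25 [np.float64(70.0), np.float64(69.75), np.float64(69.5), np.float64(69.25)]
bar in dock axes [[0.2126, -0.5146], [0.2324, -0.4772], [0.2497, -0.4617]]
head [[0.1484, -0.486], [0.4071, -0.4376]] 11374
walls y [-0.539  -0.4475 -0.444  -0.4406 -0.4371]
t 4.4 pos [0.5385 0.0445 0.0743] F [ 0.1 -0.2 -0.7] w 0.0222
shift [-1.105  0.005  0.026] turn [-0.003 -0.004  0.002]
tool axes [[-0.004, 0.354, 0.935], [-0.001, 0.935, -0.354], [-1.0, -0.002, -0.003]]
```

View pics/c.png

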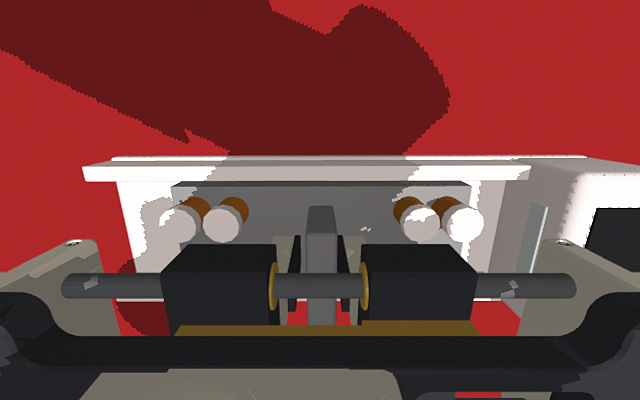

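The bar (320,250) is caged between the pads. I'll push gently along +y of the tool.

Emit:
send_rows:
  plan:
    - [[0, 0.013, 0], [0, 0, 0]]
    - [[0, 0.026, 0], [0, 0, 0]]
    - [[0, 0.04, 0], [0, 0, 0]]
    - [[0, 0.053, 0], [0, 0, 0]]
    - [[0, 0.067, 0], [0, 0, 0]]

```text
time_s: 4.9
tcp_pos: [0.5417, 0.0535, 0.0743]
eef_rot: [-143.1, 89.7, -163.8]
contact_force: [-1.6, -5.2, 3.8]
gripper_width: 0.0222
```

Emit:
send_rows:
  plan:
    - [[0, 0.013, 0], [0, 0, 0]]
    - [[0, 0.026, 0], [0, 0, 0]]
    - [[0, 0.04, 0], [0, 0, 0]]
    - [[0, 0.053, 0], [0, 0, 0]]
    - [[0, 0.06, 0], [0, 0, 0]]

```text
time_s: 5.4
tcp_pos: [0.5449, 0.062, 0.0743]
eef_rot: [-142.7, 89.7, -163.4]
contact_force: [-2.0, -4.2, 4.3]
gripper_width: 0.0219
```

Emit:
send_rows:
  plan:
    - [[0, 0.007, 0], [0, 0, 0]]
    - [[0, 0.014, 0], [0, 0, 0]]
    - [[0, 0.021, 0], [0, 0, 0]]
    - [[0, 0.028, 0], [0, 0, 0]]
    - [[0, 0.035, 0], [0, 0, 0]]

```text
time_s: 5.9
tcp_pos: [0.5469, 0.0673, 0.0741]
eef_rot: [-146.8, 89.7, -167.5]
contact_force: [-0.7, -0.7, -0.9]
gripper_width: 0.0217
```

The force dropped to about zero, so the rack may have fallen onto the pins. I'll look.

```bash
python3 m.py d.png; python3 - <<'E'
from h import *
c=r.capture("wrist"); p=pts(c,r.trace(c,"rack")[0]["mask"])
for lo,hi in((.028,.05),(.055,.076)):
    q=p[(p[:,2]>lo)&(p[:,2]<hi)]; print(lo,len(q),np.percentile(q[:,2],[10,50,90]).round(4))
print([r.get_state()["contact_force"].round(1) for _ in range(2)])
E
```

```text
rack 0.97 [314.5, 213.7] [0.5252275  0.07077695 0.04374783]
[13127  7149  1438   770   912  1101  3596  6007 11340  1207  1348  1616
  1697  6710  8364   312   276  2277   212   174   234    78    89]
bar ((546.5975952148438, 70.2287368774414), (40.88811111450195, 55.90723419189453), 84.7730712890625) [0.54068886 0.06720003 0.08862463] [0.53630476 0.06658852 0.08802477] 2782
angle 69.25 [np.float64(69.5), np.float64(69.75), np.float64(69.0), np.float64(69.25)]
bar in dock axes [[0.237, -0.5141], [0.2524, -0.4769], [0.2736, -0.4615]]
head [[0.1694, -0.5291], [0.4223, -0.4372]] 14803
walls y [-0.5382 -0.4471 -0.4438 -0.4405 -0.4369]
t 6.0 pos [0.5472 0.0677 0.0742] F [ 0.7 -0.3 -0.3] w 0.0216
shift [-1.105 -0.16   0.026] turn [-0.002 -0.004  0.002]
tool axes [[-0.004, 0.354, 0.935], [-0.001, 0.935, -0.354], [-1.0, -0.002, -0.003]]
0.028 12544 [0.0348 0.0358 0.037 ]
0.055 4625 [0.0589 0.0616 0.0626]
[array([ 1.2, -1. , -0.6]), array([ 1.2, -1. , -0.6])]
```

View pics/d.png

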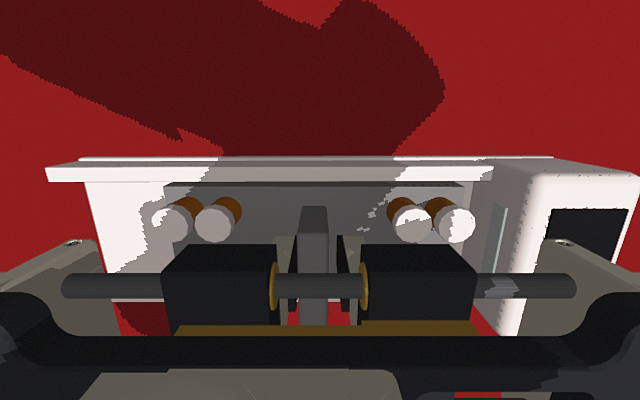

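Between the two captures the plate top went from 44 to 36 mm, so the rack dropped onto the pins (about 8 mm measured, 7 expected). I'll centre and open the jaws, rise, shut them, then press on the bar top.

Emit:
send_rows:
  plan:
    - [[0, -0.01, 0], [0, 0, 0]]
    - [[0, -0.02, 0], [0, 0, 0]]
    - [[0, -0.02, 0], [0, 0, 0]]
    - [[0, -0.02, 0], [0, 0, 0]]
    - [[0, -0.02, 0], [0, 0, 0]]
  jaw: -0.1

```text
time_s: 6.6
tcp_pos: [0.5462, 0.0648, 0.0743]
eef_rot: [-149.9, 89.8, -170.6]
contact_force: [0.4, -0.3, -0.6]
gripper_width: 0.039
```

Emit:
send_rows:
  plan:
    - [[-0.1, 0, 0], [0, 0, 0]]
    - [[-0.2, 0, 0], [0, 0, 0]]
    - [[-0.3, 0, 0], [0, 0, 0]]
    - [[-0.4, 0, 0], [0, 0, 0]]
    - [[-0.5, 0, 0], [0, 0, 0]]

```text
time_s: 7.1
tcp_pos: [0.5464, 0.0648, 0.1499]
eef_rot: [-150.0, 89.8, -170.7]
contact_force: [-0.1, -0.3, 0.8]
gripper_width: 0.0396
```

Emit:
send_rows:
  plan:
    - [[0, 0, 0], [0, 0, 0]]
    - [[0, 0, 0], [0, 0, 0]]
    - [[0, 0, 0], [0, 0, 0]]
    - [[0, 0, 0], [0, 0, 0]]
    - [[0, 0, 0], [0, 0, 0]]
  jaw: -1

```text
time_s: 7.6
tcp_pos: [0.5461, 0.0647, 0.1493]
eef_rot: [-147.1, 89.7, -167.8]
contact_force: [0.8, 1.1, -0.2]
gripper_width: 0.0049
```

```bash
cat > lv.py <<'E'
from h import *
c=r.capture("wrist"); o=r.trace(c,"rack"); p=pts(c,o[0]["mask"])
a=np.radians(69.45); R=np.array([[np.cos(a),np.sin(a)],[-np.sin(a),np.cos(a)]])
q=np.c_[p[:,:2]@R.T,p[:,2]]
H=np.histogram(q[:,2],np.arange(.02,.1,.002)); print(dict(zip((H[1][:-1]*1000).round().astype(int).tolist(),H[0].tolist())))
zp=H[1][np.argmax(H[0])]+.001; s=q[abs(q[:,2]-zp)<.004]
k=np.linalg.lstsq(np.c_[s[:,:2]-s[:,:2].mean(0),np.ones(len(s))],s[:,2],rcond=None)[0]; print("plate z",k[2].round(4),"slopes",k[:2].round(4),np.percentile(s[:,0],[1,99]).round(4))
for lo,hi in((.078,.086),):
    b=p[(p[:,2]>lo)&(p[:,2]<hi)]
    if len(b)>20: print("bar",cv2.minAreaRect((b[:,:2]*1000).astype(np.float32)),np.median(b[:,2]),len(b))
E
python3 lv.py; python3 -c "
from h import *
go([.5462,.0647,.103],69.45)"
```

```text
{20: 0, 22: 0, 24: 44, 26: 76, 28: 3, 30: 106, 32: 103, 34: 2569, 36: 7557, 38: 198, 40: 146, 42: 121, 44: 144, 46: 136, 48: 148, 50: 142, 52: 80, 54: 62, 56: 174, 58: 176, 60: 925, 62: 2109, 64: 23, 66: 13, 68: 9, 70: 15, 72: 10, 74: 11, 76: 16, 78: 55, 80: 856, 82: 156, 84: 0, 86: 0, 88: 0, 90: 0, 92: 0, 94: 0, 96: 0}
plate z 0.0365 slopes [ 0.0006 -0.0007] [0.1635 0.3486]
bar ((547.5947875976562, 68.31547546386719), (15.365068435668945, 54.72006607055664), 69.10673522949219) 0.0813474408153832 1067
t 7.7 pos [0.5463 0.0647 0.1495] F [-0.4 -0.1  0.3] w 0.0017
shift [0.31  0.    0.001] turn [-0.004 -0.005  0.003]
tool axes [[-0.004, 0.354, 0.935], [-0.001, 0.935, -0.354], [-1.0, -0.002, -0.004]]
```

The rack sits level (slopes under 0.001 rad) with its plate top at 36.5 mm, so it is on the pins. The bar top is at about 81.5 mm.

Emit:
send_rows:
  plan:
    - [[0.05, 0.026, 0], [0, -0.005, 0]]
    - [[0.12, 0.026, 0], [0, -0.005, 0]]
    - [[0.2, 0.026, 0], [0, -0.005, 0]]
    - [[0.26, 0.026, 0], [0, -0.005, 0]]
    - [[0.29, 0.026, 0], [0, -0.005, 0]]
  force: 40

```text
time_s: 8.2
tcp_pos: [0.5467, 0.068, 0.1043]
eef_rot: [-111.8, 89.8, -132.5]
contact_force: [0.3, -0.7, 0.4]
gripper_width: 0.0002
```

Emit:
send_rows:
  plan:
    - [[0.01, 0, 0], [0, 0, 0]]
    - [[0.02, 0, 0], [0, 0, 0]]
    - [[0.03, 0, 0], [0, 0, 0]]
    - [[0.04, 0, 0], [0, 0, 0]]
    - [[0.05, 0, 0], [0, 0, 0]]

```text
time_s: 8.7
tcp_pos: [0.5466, 0.0679, 0.0974]
eef_rot: [-109.3, 89.8, -130.0]
contact_force: [-2.7, -0.9, 7.0]
gripper_width: 0.0002
```

Emit:
send_rows:
  plan:
    - [[0.005, 0, 0], [0, 0, 0]]
    - [[0.01, 0, 0], [0, 0, 0]]
    - [[0.015, 0, 0], [0, 0, 0]]
    - [[0.018, 0, 0], [0, 0, 0]]
    - [[0.018, 0, 0], [0, 0, 0]]

```text
time_s: 9.2
tcp_pos: [0.5467, 0.0678, 0.0962]
eef_rot: [-98.0, 89.8, -118.7]
contact_force: [-7.9, -0.8, 14.3]
gripper_width: 0.0006
```

Emit:
send_rows:
  plan:
    - [[0.012, 0, -0.004], [0, 0, 0]]
    - [[0.018, 0, -0.006], [0, 0, 0]]
    - [[0.022, 0, -0.006], [0, 0, 0]]
    - [[0.022, 0, -0.006], [0, 0, 0]]
    - [[0.022, 0, -0.006], [0, 0, 0]]

```text
time_s: 9.7
tcp_pos: [0.5467, 0.068, 0.0961]
eef_rot: [-50.5, 89.8, -71.1]
contact_force: [-8.4, -2.0, 26.0]
gripper_width: 0.0003
```

```bash
python3 lv.py; python3 -c "
from h import *
go([.5466,.068,.095],69.45)"
```

```text
{20: 1, 22: 1, 24: 0, 26: 1, 28: 271, 30: 9758, 32: 1991, 34: 142, 36: 136, 38: 122, 40: 135, 42: 133, 44: 165, 46: 139, 48: 58, 50: 154, 52: 198, 54: 240, 56: 2566, 58: 469, 60: 22, 62: 23, 64: 23, 66: 25, 68: 30, 70: 28, 72: 37, 74: 247, 76: 414, 78: 1, 80: 2, 82: 0, 84: 0, 86: 0, 88: 0, 90: 0, 92: 0, 94: 0, 96: 0}
plate z 0.0314 slopes [-0.0016  0.0016] [0.1631 0.349 ]
t 9.8 pos [0.5467 0.068  0.0961] F [-8.7 -1.7 26.6] w 0.0005
shift [ 0.007  0.    -0.001] turn [-0.002  0.003  0.003]
tool axes [[0.001, 0.352, 0.936], [-0.003, 0.936, -0.352], [-1.0, -0.003, 0.002]]
```

The plate is down 5.1 mm from the dropped height, level, with no further travel at 26 N. I'll check that it holds steady and hand in.

```bash
python3 -c "
from h import *
c=r.capture('scene')
for t in ['wash_bottle','carton','jar']:
    o=r.trace(c,t); print(t,np.median(pts(c,o[0]['mask']),0).round(3) if o else None)
s=r.get_state(); print(s['tcp_pos'],s['contact_force'],s['qd'].round(2)); print(r.close_job())"
```

```text
wash_bottle [ 0.626 -0.427  0.084]
carton [0.508 0.43  0.046]
jar [0.555 0.055 0.039]
[0.54673193 0.06796755 0.09609595] [-8.40578709 -1.99246342 26.33823066] [0.04 0.01 0.   0.01 0.01 0.03]
the job is handed in; nothing more can be done
None
```

The rack is on the pins and pressed fully home, and I handed the job in at about 10 s with the arm still pressing on it.

I pushed the rack about 20 mm along the channel with the fingers loosely around the grip bar until it dropped. Then I shut the fingers and pressed on the top of the bar.

**Last checks:**
- **Drop onto the pins:** the plate top went from about 44 mm to 36.5 mm.
- **Pressed home:** the plate top ended at 31.4 mm, 5.1 mm lower, so the underside is about 11–12 mm above the table. The platform joint itself was not read.
- **Level:** the plate slopes were under 0.003 rad.
- **Pressing force:** a steady 26 N downward, with about 8 N sideways. The arm was still.
- **Bystanders:** the wash bottle was unmoved and the carton within 4 mm of where it was first measured.

**One check failed:** the network's jar detection in that last picture landed on the rack area (0.555, 0.055) instead of where the jar was first seen (0.784, -0.066). The jar's position was therefore not confirmed at the end. The arm never came close to it.

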